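# Stopper a dye flask and hold it down in the touch-start mixer

### The arm

A 6-joint arm with a two-finger parallel gripper is mounted at the origin on the work surface. World frame = base frame: x ahead of the robot, y to its left, z up, the work surface at z = 0. Lengths are in m, angles in rad, forces in N, time in s.
With the tool pointing down it reaches from about 0.35 to 0.8 m from the base axis. Payload 7.3 kg.
Tool frame: the origin (TCP) lies midway between the tips of the shut fingers; the grasp point (between the pads) lies 19 mm behind it; z points along the fingers, y is the line along which they close (so a half turn about z gives the same grasp; the last joint's range is limited). The gripper opens to 85 mm and grips with 20 to 120 N. Pads are 22 mm wide; open, the fingers measure 114 mm over their backs; the gripper's body (76 mm by 85 mm) begins 54 mm behind the grasp point. The pads swing forward as they close: fully open they stand 13 mm farther back than shut.
Start: joints at [-1.297, 0.342, 1.524, -0, 1.275, -0.146], TCP at [0.214, -0.479, 0.206] pointing down, gripper open.
Joint ranges: [-2.53, 2.53], [-0.77, 2.02], [0.04, 2.7], [-1, 4.14], [0.28, 2.66], [-3.11, 3.11]. Speed limits (rad/s): [2.57, 2.57, 3.14, 3.14, 3.14, 3.14].

### API

Orientations are given as a unit quaternion [x, y, z, w].
In Python, from workcell import sense, get_image, calibration, close_job gives the robot as it stands.
- The arm moves only by the tool arm_command, never from a script. Its argument "moves" is a list of rows, each a list of 5 numbers: the finger opening in cm, from 0 to 8.54, then the shift along the world's x, y, z in cm, then the turn about the world's z in degrees. In form: [[grip, x, y, z, twist], ...]. A call has exactly 8 rows; each row shifts and turns the commanded pose from where the row before left it; what a row does not reach is not made up. A row lasts 1/10 s, in which the tool goes at most 50 mm and 8.59 degrees, less where a joint would pass 70% of its speed; a pose out of reach is approached as far as the arm can. A call is refused whole if a number of a shift passes 5 or a number of a turn 8.59, either way. A call with a gripper value outside its range is refused whole. The fingers move at their own pace and stop on an object; "squeeze" is the grip in N (left out, the last holds). Time passes only in rows, so rows that do not move let the fingers close, or fill a call up. It gives the time, the measured TCP pose, the force, the opening and the grip force at its end, in the units of the state.
- sense(): the state, without advancing time (a new reading comes with each control period).
- get_image(name): name is "side" or "top" or "wrist"; returns the picture (384x512x3 uint8, red, green, blue); there is no depth.
- calibration(name): a dict with "fx", "fy", "cx", "cy" (pixels), "camera_from_world" (4x4, takes a point from world to camera coordinates). Camera axes: x right, y down, z forward; pixel columns grow to the right and rows downward; lengths in m; the calibration is good to about 2 mm. A picture is of the moment at which its call begins: read the wrist's pose just before it. calibration takes no time and is no camera call; for the wrist camera it gives the pose at the moment of the call.
- close_job(): hands the job in; it is judged then, once.
The state is a dict: "time": time; "joints": joint angles; "qd": joint speeds; "joint_efforts": joint torques, N m; "eef_pos": TCP position; "tcp_rot": TCP orientation; "force": force on the tool from outside, world axes, zero at the start; "moment": the same for the moment, N m; "grip_width": opening from 0.0 (shut) to 1.0 (fully open); "gripper_force": force on a finger pad.
Only numpy, scipy, OpenCV 4.12 (cv2) and the standard library are available. Lean on these libraries where they do the work, as an engineer would, in place of code of your own. Each camera call takes 0.05 s, during which the arm holds its last target. There are 200 camera calls.

### The job

Get the amber dye flask mixing: while it still stands in its cork ring, push its red stopper fully home, then carry the flask upright to the grey mixer, set its round bottom in the orange sprung ring and press it straight down as far as the ring will go. The program finishes while holding: keep the flask pressed down at the end and do not let go. Leave everything else on the bench where it is.

Things in the scene. Friction and masses are not known exactly. Their poses are not given: they have to be found in the camera images.
- flask: amber glass flask with round bottom, 0.21 to 0.33 kg, loose, standing in a cork ring. Origin at the lowest point of its round bottom, z up along the neck. Ball-shaped body 68 mm in diameter; straight round neck 25 mm in diameter, from 66 mm to 116 mm (the lip) above the origin. Grip it by the neck; it is symmetric about its axis
- flask_center (a point): centre of the amber flask's ball, on its axis, 34 mm above the origin
- stopper (a joint): slide of the red stopper in the amber flask's neck: 0 = pulled up (10 mm gap between lip and head), 0.010 m = fully home on the lip. It starts at 0 to 0.002 and stays wherever it is left; about 6 N pushes it down
- stopper_top (a point): centre of the flat top of the red stopper's head (21 mm in diameter, 12 mm high); moves with it. 138 mm above the flask's origin when pulled up, 128 mm when home
- rest: cork ring, fixed to the bench, in which the amber flask stands: 92 mm outside, 52 mm hole, 22 mm high; origin at the centre of its underside. The standing flask's origin is 10 mm above the bench
- mixer: grey touch-start mixer, fixed to the bench, 130 x 130 mm and 102 mm high to its dark top plate; origin at the centre of its underside, front towards -x at yaw 0. The orange sprung ring sits over the middle of its top
- cradle (a joint): downward travel of the orange sprung ring: 0 = up (where it starts), 0.014 m = down on its stop. It springs back when released. The flask's own weight does not press it down; with the flask in it, about 2 to 3 N more starts it moving and about 9 to 10 N more takes it to the stop
- cradle_seat (a point): point on the orange ring's axis, 22 mm above the ring's top, where the centre of the flask's ball lies when it is seated; moves with the ring. The ring is 72 mm outside, with a 52 mm hole, 14 mm high; its top is 134 mm above the bench when up
- green_flask: bystander: green flask of the same shape, black stopper home (128 mm high), in a second cork ring; origin at its lowest point
- last: bystander: teal shoe last, about 200 x 70 x 95 mm; origin under its centre
- glue_jar: bystander: amber jar with dark lid, 72 mm in diameter, 95 mm high; origin under its centre
- marker: bystander: black marker with blue cap lying on the bench, 150 mm long; origin under its middle
- hammer: bystander: hammer lying on the bench
- brush_cup: bystander: white cup of brushes and pens, 76 mm in diameter, about 190 mm high; origin under its centre

How it is judged:
By the outcome, as a careful person would: the job done as asked, in the order asked, and still so for the second after the job is handed in, while the arm keeps its last pose, push and grip.
It also fails if it takes over 45 s, if anything falls off the work surface, if the arm or the gripper's body presses on something with over 40 N, if the wrist force passes 120 N, or if a joint passes its speed limit or range.

## Working session

There is one attempt and no reset: what is moved stays moved. The work goes in short steps, Python scripts to look and compute and a tool call to move; the robot and the scene stay as the last step left them, time stands still between calls to the robot, and variables do not carry over. Pictures are saved under pics/ and viewed, at most 13 in all, crops included, and the job is handed in when it is done.

Besides the shell and the picture viewer there is one more tool, called after "Call:" in YAML: its name, and indented under it one key for each argument. arm_command: Moves the arm, as the interface text tells. Its arguments: {"type":"object","properties":{"moves":{"type":"array"},"squeeze":{"type":"number"}},"required":["moves"]}

```bash
mkdir -p pics && python3 - <<'E'
from workcell import *
import cv2,numpy as np
for n in("top","side"):
    im=get_image(n); cv2.imwrite(f"pics/{n}0.png",im[:,:,::-1])
    c=calibration(n); print(n,c["fx"],c["cx"],c["cy"]);print(np.round(c["camera_from_world"],3))
s=sense();print(s["time"],s["eef_pos"],s["tcp_rot"],s["force"],s["grip_width"])
E
```

```text
top 480.78823208318005 265.4605785324636 197.79953544381425
[[-0.005 -1.    -0.005  0.01 ]
 [-0.997  0.006 -0.082  0.619]
 [ 0.083  0.005 -0.997  1.493]
 [ 0.     0.     0.     1.   ]]
side 383.65483134036464 259.46269690844593 186.76719917262164
[[-0.984 -0.178 -0.014  0.606]
 [-0.101  0.62  -0.778  0.153]
 [ 0.147 -0.764 -0.628  1.405]
 [ 0.     0.     0.     1.   ]]
0.1 [ 0.21388522 -0.47904862  0.20539566] [ 9.78055413e-01  2.08343790e-01 -4.49353069e-05 -6.87580602e-04] [-1.74950563  0.72817955  0.15998362] 1.002007778445606
```

View pics/top0.png

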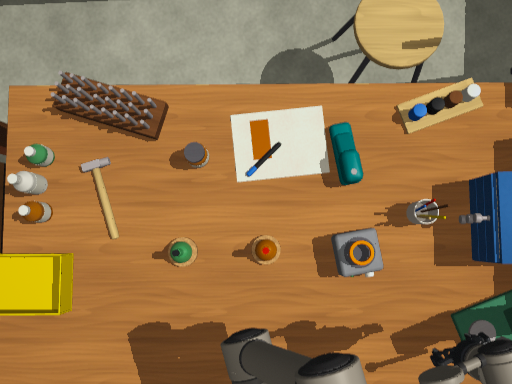

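View pics/side0.png

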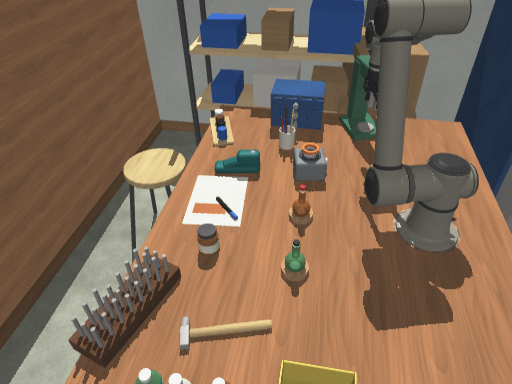

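The top view shows the amber flask's red stopper at about (265,250), the orange ring at (361,253) and the green flask at (181,252). The side view has the stopper at about (302,188) and the ring at (311,148). Next I'll segment and triangulate these.

```bash
cat > h.py <<'E'
from workcell import *
import cv2,numpy as np
def ray(n,u,v,z,c=None):
    c=c or calibration(n);T=np.array(c["camera_from_world"]);R=T[:3,:3];o=-R.T@T[:3,3]
    d=R.T@np.array([(u-c["cx"])/c["fx"],(v-c["cy"])/c["fy"],1]);return o+d*(z-o[2])/d[2]
def proj(n,p,c=None):
    c=c or calibration(n);T=np.array(c["camera_from_world"]);q=T[:3,:3]@p+T[:3,3]
    return np.array([c["fx"]*q[0]/q[2]+c["cx"],c["fy"]*q[1]/q[2]+c["cy"]])
def blob(im,box,lo,hi):
    x0,y0,x1,y1=box;h=cv2.cvtColor(im[y0:y1,x0:x1],cv2.COLOR_RGB2HSV)
    h[...,0]=(h[...,0].astype(int)+20)%180   # hue shifted by 20: red is 20
    m=cv2.inRange(h,np.array(lo),np.array(hi))
    n,l,s,c=cv2.connectedComponentsWithStats(m)
    k=1+np.argmax(s[1:,4]);return c[k]+[x0,y0],s[k]+[x0,y0,0,0,0],m
E
python3 - <<'E'
from h import *
t=cv2.imread("pics/top0.png")[:,:,::-1].copy();s=cv2.imread("pics/side0.png")[:,:,::-1].copy()
for im,b in((t,(250,236,282,266)),(s,(290,180,315,200))):
    print("stop",blob(im,b,(14,170,90),(24,255,255))[:2])
for im,b in((t,(340,232,380,272)),(s,(298,138,325,160))):
    print("ring",blob(im,b,(28,200,120),(42,255,255))[:2])
print(ray("top",265.5,250.5,.147),ray("side",302,186.5,.147),ray("top",361,253,.134),ray("side",311,147,.134))
a=cv2.resize(t[225:285,240:400],None,fx=5,fy=5,interpolation=cv2.INTER_CUBIC)
b=cv2.resize(s[130:230,270:350],None,fx=3,fy=3,interpolation=cv2.INTER_CUBIC)
o=np.zeros((600,800,3),np.uint8);o[:300]=a;o[300:,:240]=b;cv2.imwrite("pics/c1.png",o[:,:,::-1])
E
```

```text
stop (array([265.25925926, 250.40740741]), array([263, 248,   6,   6,  27]))
stop (array([302.06666667, 187.2       ]), array([300, 185,   5,   5,  15]))
ring (array([361.25321888, 252.57081545]), array([349, 241,  25,  24, 233]))Traceback (most recent call last):
  File "<stdin>", line 6, in <module>
  File "h.py", line 14, in blob
    k=1+np.argmax(s[1:,4]);return c[k]+[x0,y0],s[k]+[x0,y0,0,0,0],m
        ~~~~~~~~~^^^^^^^^^
    return _wrapfunc(a, 'argmax', axis=axis, out=out, **kwds)
    return bound(*args, **kwds)
ValueError: attempt to get argmax of an empty sequence
```

```bash
python3 - <<'E'
from h import *
print(ray("top",265.3,250.4,.145),ray("side",302,187,.145),ray("top",361.2,252.6,.132),ray("side",311,147,.134))
print(ray("top",181,252,.13))
c=calibration("wrist");print(c["fx"],c["cx"],c["cy"]);T=np.array(c["camera_from_world"]);print(np.round(T,3), -T[:3,:3].T@T[:3,3])
from scipy.spatial.transform import Rotation as R
print(R.from_quat(sense()["tcp_rot"]).as_matrix().round(3))
E
```

```text
[0.45716989 0.0076181  0.145     ] [0.45744837 0.01100267 0.145     ] [ 0.44906721 -0.27088486  0.132     ] [ 0.44582778 -0.27244646  0.134     ]
[0.45337451 0.25350941 0.13      ]
273.80630447389404 259.34517976549233 189.65607590106322
[[ 0.407 -0.913 -0.002 -0.526]
 [-0.871 -0.389  0.299 -0.039]
 [-0.274 -0.12  -0.954  0.38 ]
 [ 0.     0.     0.     1.   ]] [ 0.28403006 -0.44996329  0.37338771]
[[ 0.913  0.408 -0.   ]
 [ 0.408 -0.913  0.001]
 [ 0.    -0.001 -1.   ]]
```

Call:
arm_command:
  moves:
    - [0,0.8,2.2,1.0,0]
    - [0,1.5,3.2,1.0,0]
    - [0,1.6,3.2,1.0,0]
    - [0,1.6,3.2,1.0,0]
    - [0,1.6,3.2,1.0,0]
    - [0,1.6,3.2,1.0,0]
    - [0,1.6,3.2,0.5,0]
    - [0,1.6,3.2,0,0]

```text
time: 0.9
eef_pos: [0.3336, -0.2322, 0.2716]
tcp_rot: [0.978, 0.208, 0.0, 0.001]
force: [0.5, -0.5, -0.0]
grip_width: -0.002
gripper_force: 0.0
```

Call:
arm_command:
  moves:
    - [0,1.6,3.2,0,0]
    - [0,1.6,3.2,0,0]
    - [0,1.6,3.2,0,0]
    - [0,1.6,3.2,0,0]
    - [0,1.6,3.2,0,0]
    - [0,1.6,3.2,0,0]
    - [0,1.6,3.2,0,0]
    - [0,1.2,2,0,0]

```text
time: 1.7
eef_pos: [0.4573, 0.0128, 0.2707]
tcp_rot: [0.978, 0.209, -0.0, -0.0]
force: [-0.2, -0.9, -0.2]
grip_width: -0.001
gripper_force: 0.0
```

```bash
python3 - <<'E'
from h import *
s=sense();c=calibration("wrist");im=get_image("wrist");cv2.imwrite("pics/w1.png",im[:,:,::-1])
print(s["time"],s["eef_pos"],s["joints"],s["force"])
p=proj("wrist",np.array([.457,.009,.147]),c);print("expect",p)
u,v=p.astype(int);b,st,m=blob(im,(u-50,v-50,u+50,v+50),(14,150,70),(24,255,255));print(b,st)
print(ray("wrist",*b,.145,c))
E
```

```text
1.7 [0.45734758 0.01277534 0.27073058] [-1.40129717e-01  1.70074097e-01  1.57677495e+00  3.85380042e-04
  1.39528965e+00  1.00920377e+00] [-0.2138242  -0.895008   -0.20148325]
expect [260.86190136 177.71630264]
[265.08661417 176.85826772] [257 168  18  19 254]
[0.45932813 0.0049058  0.145     ]
```

View pics/w1.png

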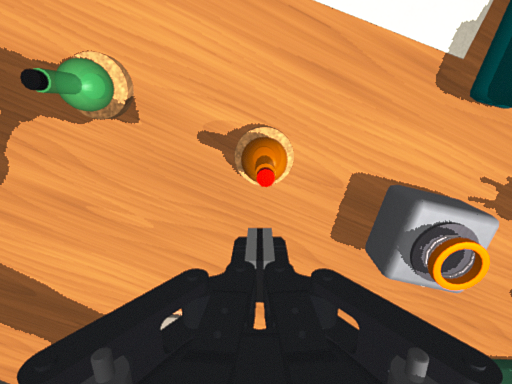

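The wrist view shows the red stopper at (265,177), the shut fingertips near (260,232) and the orange ring at about (457,262). I'll go down to just above the stopper and check the alignment.

Call:
arm_command:
  moves:
    - [0,0,-0.3,-1,0]
    - [0,0.1,-0.3,-2,0]
    - [0,0,0,-2,0]
    - [0,0,0,-2,0]
    - [0,0,0,-2,0]
    - [0,0,0,-1,0]
    - [0,0,0,0,0]
    - [0,0,0,0,0]

```text
time: 2.55
eef_pos: [0.4581, 0.0041, 0.1714]
tcp_rot: [0.978, 0.208, 0.0, 0.0]
force: [-0.1, 0.2, -0.4]
grip_width: -0.003
gripper_force: 0.0
```

```bash
python3 - <<'E'
from h import *
im=cv2.imread("pics/w1.png")[:,:,::-1].copy()
s=sense();c=calibration("wrist");im=get_image("wrist");cv2.imwrite("pics/w2.png",cv2.resize(im[120:320,130:390],None,fx=3,fy=3)[:,:,::-1])
print(s["time"],s["eef_pos"],s["force"])
print("tcp px",proj("wrist",s["eef_pos"],c))
b,st,m=blob(im,(160,120,360,300),(14,150,70),(24,255,255));print(b,st)
print(ray("wrist",*b,.145,c), ray("wrist",*b,.148,c))
E
```

```text
2.55 [0.45813288 0.00405397 0.17140575] [-0.05327026  0.17557658 -0.40121424]
tcp px [256.72720921 222.80004066]
[256.91696113 206.0459364 ] [244 192  27  28 566]
[0.45984274 0.00491482 0.145     ] [0.46089688 0.00535337 0.148     ]
```

View pics/w2.png

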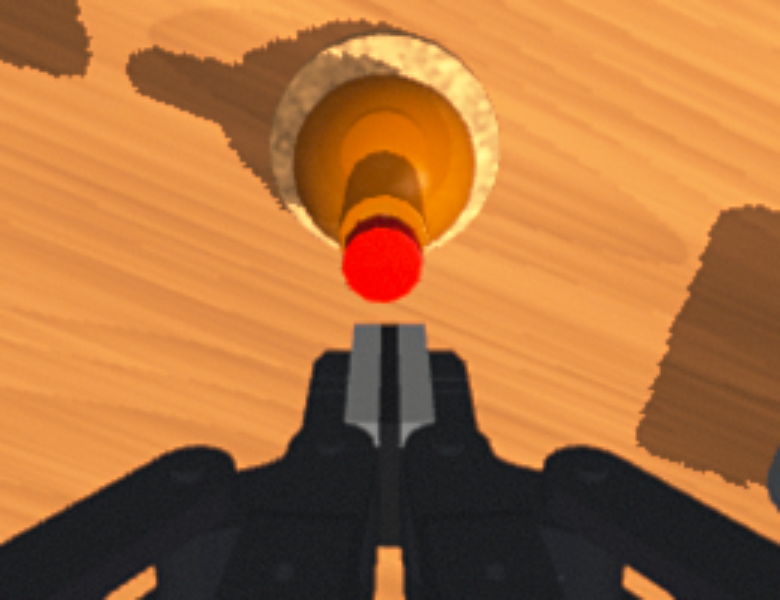

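The crop shows the red head at full-image (257,206), with the fingertip end at about (260,228), which is nearly lined up. I'll shift about 1 mm in x and 2 mm in y, then press.

Call:
arm_command:
  moves:
    - [0,0.1,0.2,-0.6,0]
    - [0,0,0,-0.6,0]
    - [0,0,0,-0.6,0]
    - [0,0,0,-0.3,0]
    - [0,0,0,-0.2,0]
    - [0,0,0,-0.2,0]
    - [0,0,0,-0.2,0]
    - [0,0,0,-0.2,0]

```text
time: 3.4
eef_pos: [0.4591, 0.0066, 0.142]
tcp_rot: [0.978, 0.208, 0.0, 0.0]
force: [-0.3, -0.2, -0.7]
grip_width: -0.002
gripper_force: 0.0
```

```bash
python3 - <<'E'
from h import *
im=get_image("wrist");a=cv2.resize(im[120:320,130:390],None,fx=1.5,fy=1.5)
si=get_image("side");b=cv2.resize(si[120:240,250:350],None,fx=4,fy=4,interpolation=cv2.INTER_CUBIC)
o=np.zeros((480,800,3),np.uint8);o[:300,:390]=a;o[:,400:]=b;cv2.imwrite("pics/p3.png",o[:,:,::-1])
s=sense();print(s["force"],s["eef_pos"])
E
```

```text
[-0.71909057  0.04601229  0.04598997] [0.45888278 0.00659091 0.14182771]
```

View pics/p3.png

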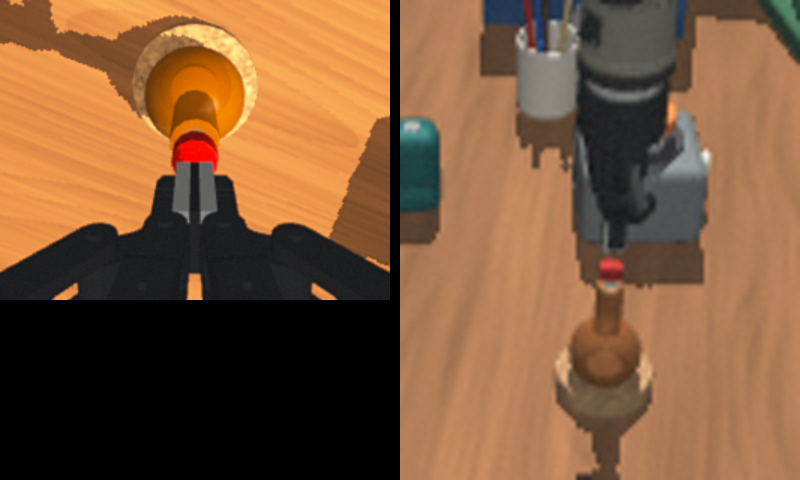

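The fingertips sit on or just above the red stopper, centred on it, and a small neck gap is still visible. I'll keep pressing in small steps.

Call:
arm_command:
  moves:
    - [0,0,0,-0.1,0]
    - [0,0,0,-0.1,0]
    - [0,0,0,-0.1,0]
    - [0,0,0,-0.05,0]
    - [0,0,0,-0.05,0]
    - [0,0,0,0,0]
    - [0,0,0,0,0]
    - [0,0,0,0,0]

```text
time: 4.3
eef_pos: [0.459, 0.0066, 0.138]
tcp_rot: [0.978, 0.208, 0.0, 0.0]
force: [-0.6, 0.1, 0.5]
grip_width: -0.003
gripper_force: 0.0
```

Call:
arm_command:
  moves:
    - [0,0,0,-0.05,0]
    - [0,0,0,-0.05,0]
    - [0,0,0,-0.05,0]
    - [0,0,0,-0.05,0]
    - [0,0,0,-0.05,0]
    - [0,0,0,-0.05,0]
    - [0,0,0,-0.05,0]
    - [0,0,0,-0.05,0]

```text
time: 5.1
eef_pos: [0.459, 0.0066, 0.134]
tcp_rot: [0.978, 0.208, -0.0, 0.0]
force: [0.1, 0.1, 0.9]
grip_width: -0.003
gripper_force: 0.0
```

```bash
python3 - <<'E'
from h import *
s=sense();print(s["force"],s["eef_pos"])
im=get_image("wrist");a=cv2.resize(im[120:320,130:390],None,fx=1.5,fy=1.5)
si=get_image("side");b=cv2.resize(si[120:240,250:350],None,fx=4,fy=4,interpolation=cv2.INTER_CUBIC)
o=np.zeros((480,800,3),np.uint8);o[:300,:390]=a;o[:,400:]=b;cv2.imwrite("pics/p4.png",o[:,:,::-1])
E
```

```text
[0.09632994 0.13094463 0.85147769] [0.45899843 0.00656719 0.1339718 ]
```

View pics/p4.png

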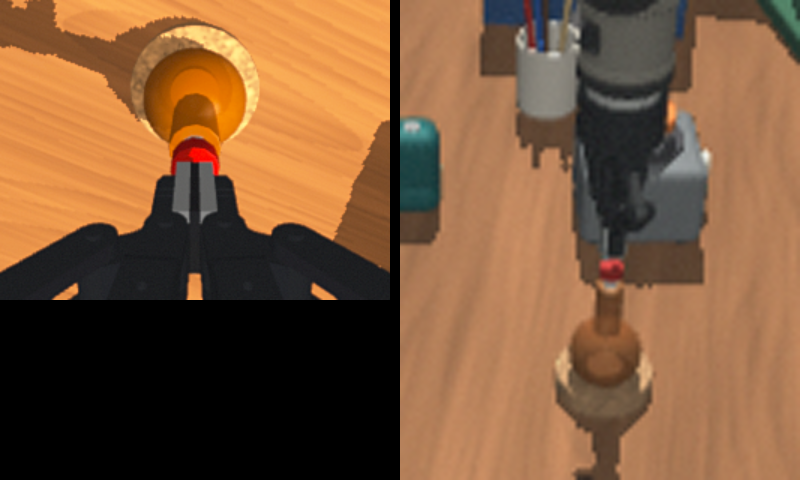

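The side view still shows the stopper gap. The wrist view suggests the real fingertips sit some mm above the nominal TCP and are only now reaching the head at (617,258). I'll continue gently.

Call:
arm_command:
  moves:
    - [0,0,0,-0.05,0]
    - [0,0,0,-0.05,0]
    - [0,0,0,-0.05,0]
    - [0,0,0,-0.05,0]
    - [0,0,0,-0.05,0]
    - [0,0,0,-0.05,0]
    - [0,0,0,-0.05,0]
    - [0,0,0,-0.05,0]

```text
time: 6.0
eef_pos: [0.459, 0.0066, 0.13]
tcp_rot: [0.978, 0.208, 0.0, 0.0]
force: [-0.5, -0.3, 0.6]
grip_width: -0.002
gripper_force: 0.0
```

```bash
python3 - <<'E'
from h import *
s=sense();w=get_image("wrist");c=calibration("wrist");si=get_image("side")
print("tcp side",proj("side",s["eef_pos"]),"stopper top if up/at 459,6.6",proj("side",np.array([.459,.0066,.148])))
print("side0",blob(cv2.imread("pics/side0.png")[:,:,::-1].copy(),(290,170,315,200),(14,150,70),(24,255,255))[:2])
print("side now",blob(si,(290,170,315,200),(14,150,70),(24,255,255))[:2])
print("wrist",blob(w,(160,120,360,300),(14,150,70),(24,255,255))[:2],proj("wrist",np.array([.459,.0066,.148]),c))
a=cv2.resize(w[170:270,190:330],None,fx=4,fy=4,interpolation=cv2.INTER_CUBIC)[:, 40:440]
b=cv2.resize(si[165:215,280:330],None,fx=8,fy=8,interpolation=cv2.INTER_CUBIC)
cv2.imwrite("pics/p5.png",np.hstack([a,b])[:,:,::-1])
E
```

```text
tcp side [301.44672426 189.42928309] stopper top if up/at 459,6.6 [301.72800227 185.54195856]
side0 (array([302.35483871, 186.74193548]), array([300, 184,   6,   6,  31]))
side now (array([302.5, 187.6]), array([300, 185,   6,   5,  20]))
wrist (array([259.92722372, 223.74663073]), array([244, 215,  33,  23, 371])) [256.45189632 235.14999854]
```

View pics/p5.png

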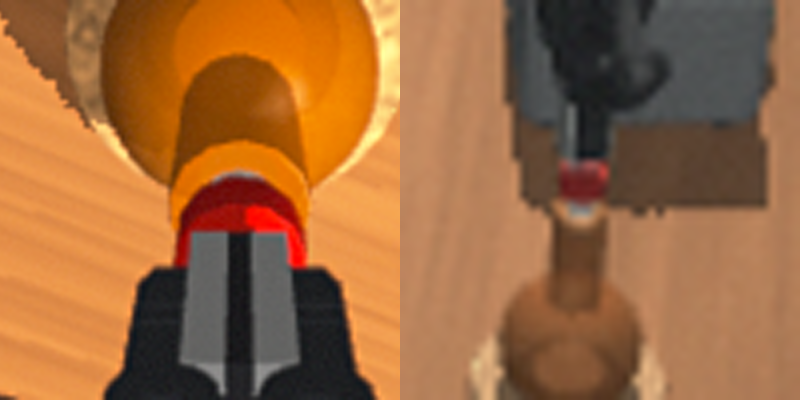

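The tips are now right at the stopper's top, so the true tips are about 16 mm above the reported TCP. The side crop shows a white gap still under the head. I'll keep pressing.

Call:
arm_command:
  moves:
    - [0,0,0,-0.05,0]
    - [0,0,0,-0.05,0]
    - [0,0,0,-0.05,0]
    - [0,0,0,-0.05,0]
    - [0,0,0,-0.05,0]
    - [0,0,0,-0.05,0]
    - [0,0,0,-0.05,0]
    - [0,0,0,-0.05,0]

```text
time: 6.9
eef_pos: [0.459, 0.0066, 0.126]
tcp_rot: [0.978, 0.208, 0.0, 0.0]
force: [-0.6, 1.3, -0.4]
grip_width: -0.0
gripper_force: 0.0
```

Call:
arm_command:
  moves:
    - [0,0,0,-0.05,0]
    - [0,0,0,-0.05,0]
    - [0,0,0,-0.05,0]
    - [0,0,0,-0.05,0]
    - [0,0,0,-0.05,0]
    - [0,0,0,-0.05,0]
    - [0,0,0,-0.05,0]
    - [0,0,0,-0.05,0]

```text
time: 7.7
eef_pos: [0.459, 0.0066, 0.122]
tcp_rot: [0.978, 0.208, 0.0, 0.0]
force: [-0.3, 1.0, 0.7]
grip_width: 0.003
gripper_force: 0.0
```

```bash
python3 - <<'E'
from h import *
s=sense();print(s["force"],s["moment"],s["eef_pos"]);w=get_image("wrist");si=get_image("side")
print("side now",blob(si,(290,170,315,200),(14,150,70),(24,255,255))[:2])
a=cv2.resize(w[170:270,190:330],None,fx=4,fy=4,interpolation=cv2.INTER_CUBIC)[:, 40:440]
b=cv2.resize(si[165:215,280:330],None,fx=8,fy=8,interpolation=cv2.INTER_CUBIC)
cv2.imwrite("pics/p6.png",np.hstack([a,b])[:,:,::-1])
E
```

```text
[-0.28293259  0.95975084  0.65642243] [ 0.03218706 -0.05280401  0.00579227] [0.45902673 0.00656854 0.12198708]
side now (array([302.44444444, 188.55555556]), array([300, 188,   6,   2,   9]))
```

View pics/p6.png

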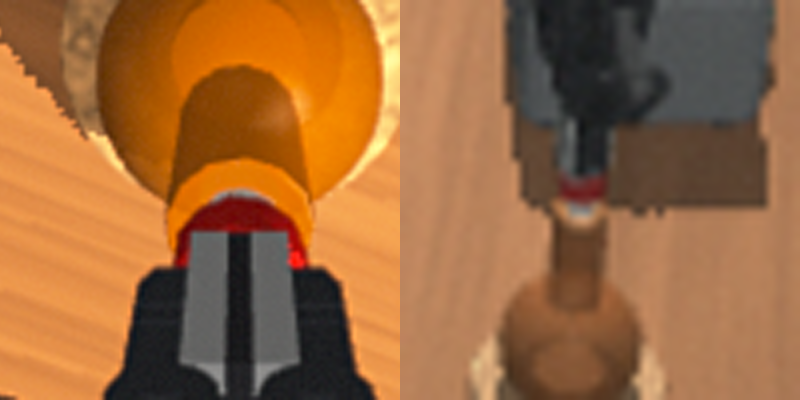

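The tips now cover the head's top face: the tip edge is at side v≈187, and the head's lower edge is unchanged at v≈190. Contact should come within a few mm, so I'll keep going with an eye on the force.

Call:
arm_command:
  moves:
    - [0,0,0,-0.05,0]
    - [0,0,0,-0.05,0]
    - [0,0,0,-0.05,0]
    - [0,0,0,-0.05,0]
    - [0,0,0,-0.05,0]
    - [0,0,0,-0.05,0]
    - [0,0,0,-0.05,0]
    - [0,0,0,-0.05,0]

```text
time: 8.6
eef_pos: [0.4595, 0.0065, 0.1187]
tcp_rot: [0.978, 0.208, 0.001, 0.0]
force: [-1.3, 0.2, 5.5]
grip_width: -0.001
gripper_force: 2.9
```

Contact at 5.5 N, so the stopper is starting to move.

Call:
arm_command:
  moves:
    - [0,0,0,-0.05,0]
    - [0,0,0,-0.05,0]
    - [0,0,0,-0.05,0]
    - [0,0,0,-0.05,0]
    - [0,0,0,-0.05,0]
    - [0,0,0,-0.05,0]
    - [0,0,0,-0.05,0]
    - [0,0,0,-0.05,0]

```text
time: 9.4
eef_pos: [0.4595, 0.0065, 0.1147]
tcp_rot: [0.978, 0.208, 0.001, 0.0]
force: [-1.2, 0.2, 6.5]
grip_width: 0.002
gripper_force: 2.9
```

Call:
arm_command:
  moves:
    - [0,0,0,-0.05,0]
    - [0,0,0,-0.05,0]
    - [0,0,0,-0.05,0]
    - [0,0,0,-0.05,0]
    - [0,0,0,-0.05,0]
    - [0,0,0,-0.05,0]
    - [0,0,0,0,0]
    - [0,0,0,0,0]

```text
time: 10.2
eef_pos: [0.4597, 0.0065, 0.112]
tcp_rot: [0.978, 0.208, 0.001, 0.0]
force: [-1.0, -0.2, 8.0]
grip_width: 0.0
gripper_force: 3.9
```

Call:
arm_command:
  moves:
    - [0,0,0,-0.05,0]
    - [0,0,0,-0.05,0]
    - [0,0,0,-0.05,0]
    - [0,0,0,-0.05,0]
    - [0,0,0,-0.05,0]
    - [0,0,0,-0.05,0]
    - [0,0,0,0,0]
    - [0,0,0,0,0]

```text
time: 11.0
eef_pos: [0.4614, 0.0062, 0.1115]
tcp_rot: [0.978, 0.208, 0.003, 0.001]
force: [-3.5, -0.5, 27.6]
grip_width: 0.002
gripper_force: 13.9
```

The stopper is home: 27.6 N with no further travel. Now I'll lift, open and check before descending around the neck.

Call:
arm_command:
  moves:
    - [0,0,0,0.5,0]
    - [0,0,0,1.5,0]
    - [6.5,0,0,1.0,0]
    - [6.5,0,0,0,0]
    - [6.5,0,0,0,0]
    - [6.5,0,0,0,0]
    - [6.5,0,0,0,0]
    - [6.5,0,0,0,0]

```text
time: 11.8
eef_pos: [0.4588, 0.0066, 0.1376]
tcp_rot: [0.978, 0.208, -0.0, -0.0]
force: [-0.6, -0.1, 0.4]
grip_width: 0.764
gripper_force: 0.0
```

```bash
python3 - <<'E'
from h import *
s=sense();print(s["force"],s["eef_pos"],s["grip_width"]);c=calibration("wrist");w=get_image("wrist");si=get_image("side")
print("side now",blob(si,(290,170,315,200),(14,150,70),(24,255,255))[:2],proj("side",np.array([.459,.0066,.138])))
b=blob(w,(160,120,360,300),(14,150,70),(24,255,255));print("wrist",b[:2],ray("wrist",*b[0],.137,c),proj("wrist",np.array([.459,.0066,.138]),c))
a=cv2.resize(w[120:320,130:390],None,fx=1.5,fy=1.5)
b=cv2.resize(si[165:215,280:330],None,fx=8,fy=8,interpolation=cv2.INTER_CUBIC)
o=np.zeros((400,800,3),np.uint8);o[:300,:390]=a;o[:,400:]=b
cv2.imwrite("pics/p7.png",o[:,:,::-1])
E
```

```text
[-0.62105793 -0.13057074  0.35543722] [0.45877717 0.00658611 0.13758898] 0.7637501353338529
side now (array([301.66666667, 189.14285714]), array([300, 187,   5,   5,  21])) [301.57374171 187.70926314]
wrist (array([260.18342391, 219.94972826]), array([246, 204,  29,  32, 736])) [0.46137549 0.00523856 0.137     ] [256.86797019 222.7868152 ]
```

View pics/p7.png

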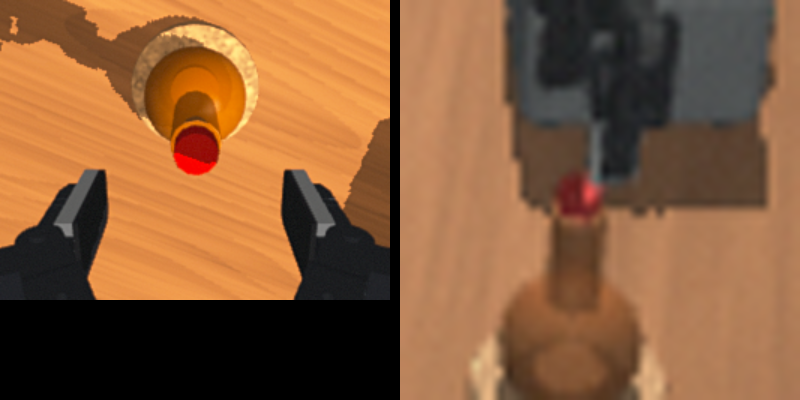

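The right crop shows the stopper home on the lip, with no white gap left. In the left crop the flask is centred between the open fingers (red column 260, finger midpoint 259). Next I'll descend around the neck.

Call:
arm_command:
  moves:
    - [6.5,0.1,0,-0.6,0]
    - [6.5,0,0,-1.0,0]
    - [6.5,0,0,-1.0,0]
    - [6.5,0,0,-1.0,0]
    - [6.5,0,0,-1.0,0]
    - [6.5,0,0,-0.6,0]
    - [6.5,0,0,-0.4,0]
    - [6.5,0,0,-0.4,0]

```text
time: 12.7
eef_pos: [0.4601, 0.0065, 0.0777]
tcp_rot: [0.978, 0.208, 0.0, 0.0]
force: [-0.6, 0.0, 0.4]
grip_width: 0.762
gripper_force: 0.0
```

Call:
arm_command:
  moves:
    - [6.5,0,0,-0.5,0]
    - [6.5,0,0,-0.5,0]
    - [6.5,0,0,-0.5,0]
    - [6.5,0,0,-0.3,0]
    - [6.5,0,0,-0.2,0]
    - [4.5,0,0,0,0]
    - [3.5,0,0,0,0]
    - [3.2,0,0,0,0]
  squeeze: 30

```text
time: 13.5
eef_pos: [0.4602, 0.0066, 0.0582]
tcp_rot: [0.978, 0.208, 0.0, 0.0]
force: [-0.5, -0.9, 0.2]
grip_width: 0.376
gripper_force: 0.0
```

Call:
arm_command:
  moves:
    - [2.8,0,0,0,0]
    - [2.5,0,0,0,0]
    - [2.0,0,0,0,0]
    - [1.5,0,0,0,0]
    - [1.0,0,0,0,0]
    - [1.0,0,0,0,0]
    - [1.0,0,0,0,0]
    - [1.0,0,0,0,0]
  squeeze: 40

```text
time: 14.3
eef_pos: [0.4601, 0.0067, 0.0582]
tcp_rot: [0.978, 0.208, 0.0, 0.0]
force: [-1.2, 1.4, 5.1]
grip_width: 0.281
gripper_force: 39.1
```

The neck is gripped (24 mm opening, 39 N). Now lifting.

Call:
arm_command:
  moves:
    - [1,0,0,0.4,0]
    - [1,0,0,1.0,0]
    - [1,0,0,2,0]
    - [1,0,0,2.6,0]
    - [1,0,0,3,0]
    - [1,0,0,3,0]
    - [1,0,0,2.0,0]
    - [1,0,0,1,0]
  squeeze: 50

```text
time: 15.1
eef_pos: [0.4606, 0.0064, 0.2102]
tcp_rot: [0.978, 0.208, 0.001, 0.001]
force: [0.1, -0.3, -2.6]
grip_width: 0.275
gripper_force: 49.3
```

```bash
python3 - <<'E'
from h import *
s=sense();print(s["force"],s["eef_pos"],s["grip_width"])
c=calibration("wrist");w=get_image("wrist");si=get_image("side");t=get_image("top")
# orange ring: fit ellipse to outer contour
for n,im,box in(("top",t,(340,232,380,272)),("wrist",w,(280,60,511,380))):
    b,st,m=blob(im,box,(27,180,130),(44,255,255))
    k=max(cv2.findContours(m,0,1)[0],key=cv2.contourArea);e=cv2.fitEllipse(k);p=np.array(e[0])+box[:2]
    print(n,st,p,e[1],ray(n,*p,.130,c if n=="wrist" else None))
f=lambda im,x0,y0,x1,y1,k:cv2.resize(im[y0:y1,x0:x1],None,fx=k,fy=k,interpolation=cv2.INTER_CUBIC)
cv2.imwrite("pics/p8.png",np.hstack([f(w,0,0,512,384,.9)[:345],f(si,270,120,340,235,3)[:345]])[:,:,::-1])
E
```

```text
[ 0.09582209 -0.32758195 -2.58816933] [0.46061843 0.00638653 0.2102078 ] 0.27465102189083623
top [350 240  24  25 232] [361.40360069 252.37445259] (23.52861213684082, 23.930517196655273) [ 0.44965273 -0.27187502  0.13      ]
wrist [ 459  264   52   63 1758] [486.80429077 294.69711304] (52.78717803955078, 61.40204620361328) [ 0.45127727 -0.26891536  0.13      ]
```

View pics/p8.png

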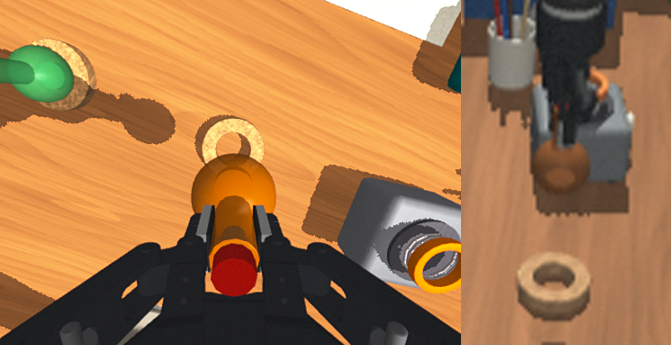

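The flask hangs upright in the grip (red stopper between the pads, ball at about (260,210)), and the cork ring is empty and unmoved. Next I'll carry it to the mixer.

Call:
arm_command:
  moves:
    - [1,0,-0.7,0,0]
    - [1,-0.1,-1.5,0,0]
    - [1,-0.1,-2.3,0,0]
    - [1,-0.1,-2.5,0,0]
    - [1,-0.1,-2.5,0,0]
    - [1,-0.1,-2.5,0,0]
    - [1,-0.1,-2.5,0,0]
    - [1,-0.1,-2.5,0,0]

```text
time: 16.05
eef_pos: [0.4521, -0.1646, 0.2066]
tcp_rot: [0.978, 0.208, -0.001, -0.001]
force: [0.7, 0.2, -3.0]
grip_width: 0.279
gripper_force: 49.4
```

Call:
arm_command:
  moves:
    - [1,-0.1,-2.5,0,0]
    - [1,0,-2.5,0,0]
    - [1,0,-2.3,0,0]
    - [1,0,-1.7,0,0]
    - [1,0,-1.1,0,0]
    - [1,0,-0.8,0,0]
    - [1,0,0,0,0]
    - [1,0,0,0,0]

```text
time: 16.85
eef_pos: [0.452, -0.2718, 0.2079]
tcp_rot: [0.978, 0.209, -0.0, -0.0]
force: [-0.1, -0.1, -3.3]
grip_width: 0.278
gripper_force: 49.4
```

```bash
python3 - <<'E'
from h import *
s=sense();print(s["force"],s["eef_pos"],s["grip_width"])
c=calibration("wrist");w=get_image("wrist")
np.save("w.npy",w)
h=cv2.cvtColor(w,cv2.COLOR_RGB2HSV)
p=s["eef_pos"];print("tcp px",proj("wrist",p,c))
for z,n in((.134,"ring top"),(.12,"ring bot")):
    print(n,proj("wrist",np.array([.4497,-.2715,z]),c))
# flask ball centre expected: under axis
print("ball",proj("wrist",np.array([p[0],p[1],p[2]-.0582+.044]),c))
cv2.imwrite("pics/p9.png",cv2.resize(w[90:350,110:410],None,fx=2.3,fy=2.3,interpolation=cv2.INTER_CUBIC)[:,:,::-1])
E
```

```text
[-0.1242259  -0.14114724 -3.2535518 ] [ 0.45198245 -0.27179962  0.20788423] 0.27810500118200593
tcp px [256.74056055 222.80553723]
ring top [256.24983125 191.71429224]
ring bot [256.41853027 187.32083083]
ball [256.93955867 214.5988724 ]
```

View pics/p9.png

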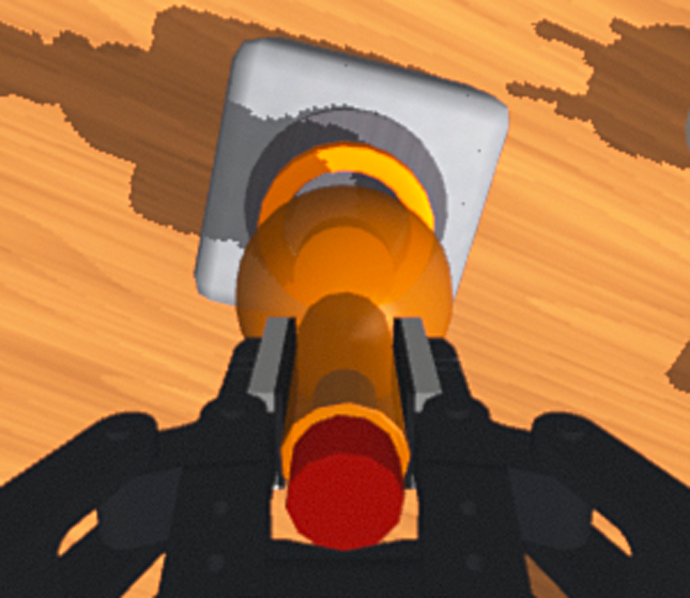

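The last view shows the ring behind the ball. Ring centre column is ≈261 with its far edge at row ≈152. Ball centre column is ≈260 with its top edge at row ≈170. I'll work out the fore-aft offset.

```bash
python3 - <<'E'
from h import *
s=sense();p=s["eef_pos"];c=calibration("wrist");tx=np.array([.913,.408,0])
T=np.array(c["camera_from_world"]);o=-T[:3,:3].T@T[:3,3]
from scipy.optimize import brentq
a=np.linspace(0,2*np.pi,361)
def ringtop(d): return min(proj("wrist",np.array([p[0],p[1],.134])+tx*d+.036*np.array([np.cos(t),np.sin(t),0]),c)[1] for t in a)
def balltop(d):
    C=np.array([p[0],p[1],p[2]-.0582+.044])+tx*d
    q=T[:3,:3]@C+T[:3,3];n=np.hypot(q[1],q[2]);ang=np.arctan2(q[1],q[2])-np.arcsin(.034/n)
    return c["fy"]*np.tan(ang)+c["cy"]
for e in(0,-4,4):
  r=brentq(lambda d:ringtop(d)-152.2-e,-.04,.04);b=brentq(lambda d:balltop(d)-170.4-e,-.04,.04);print(e,"ring",r,"ball",b,"move",r-b)
E
```

```text
0 ring -0.0011150701331668488 ball -0.002402226823660593 move 0.0012871566904937445
-4 ring 0.002439234976232294 ball 0.0005005413705265477 move 0.0019386936057057464
4 ring -0.004700748031366899 ball -0.005338560546667823 move 0.0006378125153009241
```

Offsets are small: about +1.5 mm in x and -0.5 mm in y. I'll descend to the ring.

Call:
arm_command:
  moves:
    - [1,0.15,-0.05,-0.4,0]
    - [1,0,0,-0.8,0]
    - [1,0,0,-0.8,0]
    - [1,0,0,-0.6,0]
    - [1,0,0,-0.4,0]
    - [1,0,0,-0.2,0]
    - [1,0,0,-0.1,0]
    - [1,0,0,0,0]
  squeeze: 70

```text
time: 17.7
eef_pos: [0.4536, -0.273, 0.1751]
tcp_rot: [0.978, 0.208, 0.0, 0.0]
force: [0.5, 0.3, -3.2]
grip_width: 0.275
gripper_force: 68.7
```

Call:
arm_command:
  moves:
    - [1,0,0,-0.1,0]
    - [1,0,0,-0.1,0]
    - [1,0,0,-0.1,0]
    - [1,0,0,-0.1,0]
    - [1,0,0,-0.1,0]
    - [1,0,0,0,0]
    - [1,0,0,0,0]
    - [1,0,0,0,0]

```text
time: 18.5
eef_pos: [0.4535, -0.273, 0.1703]
tcp_rot: [0.978, 0.208, 0.0, 0.0]
force: [-1.3, 1.4, 3.0]
grip_width: 0.273
gripper_force: 69.0
```

Contact was made with small lateral forces. I'll nudge slightly and press down.

Call:
arm_command:
  moves:
    - [1,-0.05,0.05,-0.1,0]
    - [1,0,0,-0.1,0]
    - [1,0,0,-0.1,0]
    - [1,0,0,-0.1,0]
    - [1,0,0,-0.1,0]
    - [1,0,0,-0.1,0]
    - [1,0,0,-0.1,0]
    - [1,0,0,0,0]

```text
time: 19.3
eef_pos: [0.4531, -0.2725, 0.1631]
tcp_rot: [0.978, 0.208, 0.0, 0.0]
force: [-1.4, 1.9, 5.6]
grip_width: 0.274
gripper_force: 69.4
```

Call:
arm_command:
  moves:
    - [1,-0.05,0.1,-0.1,0]
    - [1,0,0,-0.1,0]
    - [1,0,0,-0.1,0]
    - [1,0,0,-0.1,0]
    - [1,0,0,-0.1,0]
    - [1,0,0,-0.1,0]
    - [1,0,0,0,0]
    - [1,0,0,0,0]

```text
time: 20.1
eef_pos: [0.4529, -0.2722, 0.1579]
tcp_rot: [0.978, 0.208, 0.001, 0.001]
force: [-2.5, 0.3, 8.1]
grip_width: 0.274
gripper_force: 69.9
```

Call:
arm_command:
  moves:
    - [1,0,0,-0.1,0]
    - [1,0,0,-0.05,0]
    - [1,0,0,-0.05,0]
    - [1,0,0,-0.05,0]
    - [1,0,0,-0.05,0]
    - [1,0,0,0,0]
    - [1,0,0,0,0]
    - [1,0,0,0,0]

```text
time: 20.9
eef_pos: [0.4531, -0.2722, 0.1562]
tcp_rot: [0.978, 0.208, 0.001, 0.002]
force: [-3.6, 1.2, 17.7]
grip_width: 0.277
gripper_force: 71.2
```

Call:
arm_command:
  moves:
    - [1,-0.05,0,-0.05,0]
    - [1,0,0,0,0]
    - [1,0,0,0,0]
    - [1,0,0,0,0]
    - [1,0,0,0,0]
    - [1,0,0,0,0]
    - [1,0,0,0,0]
    - [1,0,0,0,0]

```text
time: 21.7
eef_pos: [0.453, -0.2723, 0.1561]
tcp_rot: [0.978, 0.208, 0.001, 0.002]
force: [-3.6, 2.5, 19.6]
grip_width: 0.276
gripper_force: 71.3
```

```bash
python3 - <<'E'
from h import *
si=get_image("side");w=get_image("wrist");t=get_image("top")
cv2.imwrite("pics/p10.png",np.hstack([cv2.resize(w[90:350,110:410],None,fx=1.3,fy=1.3),cv2.resize(si[100:200,265:365],(338,338),interpolation=cv2.INTER_CUBIC)])[:,:,::-1])
print(sense()["force"],sense()["eef_pos"])
E
```

```text
[-3.83565711  3.04982929 19.404149  ] [ 0.45299924 -0.27228542  0.15611692]
```

View pics/p10.png

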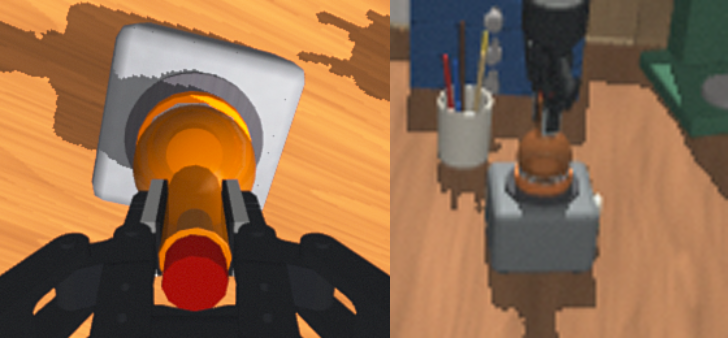

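The ball sits upright and centred in the fully lowered ring, which is firm against its stop at about 19 N. I'm handing in now, still holding.

```bash
python3 -c "
from workcell import close_job
print(close_job())"
```

```text
the job is handed in; nothing more can be done
None
```

I pushed the stopper fully home while the flask stood in its cork ring, then carried the flask upright to the mixer, and the arm is still holding it pressed down on the sprung ring's stop at about 19 N; the job is handed in at about 22 s, but it returned no verdict.

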